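Find the over-weight bobbin by feel and lock it in the reject pan

TASK

One of the three large bobbins lying on the green bench has a wrong, solid core: it looks like the others but is clearly heavier. Find it by feel, lay it gently, without dropping it, on its side in the middle of the steel reject pan, then turn the black handle beside the pan all the way to its other stop so that the keeper arm lies across the pan over the bobbin. Leave the two good bobbins lying on their sides on the bench top and do not disturb the other things on the bench.

Things in the scene. Friction and masses are not known exactly. Their poses are not given: they have to be found in the camera images.
- bobbin_a: bobbin lying on the green bench: black round core 36 mm in diameter between two white square end flanges (50 x 50 x 8 mm), 100 mm long, 84 mm of free core. Origin at its middle, 25 mm above what it lies on; x along the core. One of the three weighs 0.42 to 0.58 kg, the two others 0.21 to 0.29 kg each; which is which cannot be seen
- bobbin_b: bobbin lying on the green bench: black round core 36 mm in diameter between two white square end flanges (50 x 50 x 8 mm), 100 mm long, 84 mm of free core. Origin at its middle, 25 mm above what it lies on; x along the core. One of the three weighs 0.42 to 0.58 kg, the two others 0.21 to 0.29 kg each; which is which cannot be seen
- bobbin_c: bobbin lying on the green bench: black round core 36 mm in diameter between two white square end flanges (50 x 50 x 8 mm), 100 mm long, 84 mm of free core. Origin at its middle, 25 mm above what it lies on; x along the core. One of the three weighs 0.42 to 0.58 kg, the two others 0.21 to 0.29 kg each; which is which cannot be seen
- scale: grey fixed housing of the reject pan, 190 x 170 x 20 mm, with a 20 mm radius steel post at its left (+y) end that carries the keeper. Origin on the bench under the middle of the pan; z is up, x and y along its sides. The post stands at x 0, y +135 mm in this frame
- pan_floor (a point): centre of the floor of the steel reject pan: inside 150 mm (x) by 134 mm (y), lip 10 mm above the floor; the floor is 38 mm above the bench when empty. Axes as the housing's. A bobbin laid with its core along x leaves room for the fingers on both sides. The open keeper arm is clear of the space over the pan
- pan (a joint): how far the sprung pan has sunk under load, m: 0 empty, about 2 mm per newton (after the first 0.3 N), 12 mm at most. The light bobbins sink it about 3.5 to 5 mm, the heavy one 7.5 to 11 mm
- keeper_grip (a point): point on the keeper's upright turning axis, in its black handle bar, 130 mm above the bench. The bar: 86 mm long, 14 wide, 36 high (106 to 142 mm above the bench), its middle 10 mm along x from here. The frame turns with the keeper: x points along the bar and the steel keeper arm below it (20 mm wide, 160 mm from axis to tip, 97 to 105 mm above the bench), z up
- keeper (a joint): turn of the keeper, rad: 0 = open (arm swung to the far side), 1.3 = closed stop (arm along the housing's -y, across the middle of the pan, 10 mm or more above a bobbin lying in it). Closing is clockwise seen from above. Stiff (0.08 N m): it stays where it is left. Starts at 0 to 0.15
- spool_0: small bobbin 60 mm long with 26 mm square flanges, a bystander. Origin at its middle
- spool_1: another small bobbin, 60 mm, a bystander. Origin at its middle
- spool_2: another small bobbin, 60 mm, a bystander. Origin at its middle
- tape_roll: cardboard ring 96 mm across and 24 mm high lying flat, a bystander. Origin at the centre of its underside
- driver: screwdriver lying on the bench, a bystander
- cleaner: upright white bottle, 60 mm across and 160 mm high, a bystander. Origin at the centre of its underside
Things that resemble listed ones, but are neither listed nor needed, are in the scene too. Leave any pink or red look-alike of the bobbin_a alone.

How it is judged:
By the outcome, as a careful person would: the job done as asked, in the order asked, and still so for the second after the job is handed in, with the robot touching nothing.
It also fails if it takes over 72 s, if anything falls off the work surface, if the arm or the gripper's body presses on something with over 40 N, if the wrist force passes 120 N, or if a joint passes its speed limit or range.

ROBOT

A 6-joint arm with a two-finger parallel gripper is mounted at the origin on the work surface. World frame = base frame: x ahead of the robot, y to its left, z up, the work surface at z = 0. Lengths are in m, angles in rad, forces in N, time in s.
With the tool pointing down it reaches from about 0.35 to 0.975 m from the base axis. Payload 4.9 kg.
Tool frame: the origin (TCP) lies at the very end of the fingers, on their centre line; the grasp point (between the pads) lies 19 mm behind it (ctrl.grip_point_offset is the distance from the TCP to the grasp point, in m); z points along the fingers, y is the line along which they close (so a half turn about z gives the same grasp; the last joint's range is limited). The gripper opens to 85 mm and grips with 20 to 120 N. Pads are 22 mm wide; open, the fingers measure 114 mm over their backs; the gripper's body (76 mm by 85 mm) begins 54 mm behind the grasp point. The pads swing forward as they close: fully open they stand 13 mm farther back than shut.
Start: joints at [1.116, 0.053, 1.613, -0, 1.476, -0.119], TCP at [0.206, 0.59, 0.209] pointing down, gripper open.
Joint ranges: [-3.01, 3.01], [-1.01, 2.22], [0.06, 2.58], [-1.02, 4.17], [0.09, 2.62], [-3.14, 3.14]. Speed limits (rad/s): [2.57, 2.57, 3.14, 3.14, 3.14, 3.14].

INTERFACE

Orientations are given as a rotation vector (axis times angle).
In Python, from station import ctrl gives the robot as it stands.
- The arm moves only by the tool send_rows, never from a script. Its argument "rows" is a list of rows, each a list of 3 entries, a list of its own where there are three numbers: the finger opening in cm, from 0 to 8.54, then the shift along the tool's x, y, z in cm, then the turn about the tool's z in degrees. A call has 1 to 10 rows; each row shifts and turns the commanded pose from where the row before left it, along the tool's axes as they then stand; what a row does not reach is not made up. A row lasts 1/8 s, in which the tool goes at most 62.5 mm and 10.7 degrees, less where a joint would pass 70% of its speed; a pose out of reach is approached as far as the arm can. A call with a gripper value outside its range is refused whole. The fingers move at their own pace and stop on an object; "newtons" is the grip in N (left out, the last holds). Time passes only in rows, so rows that do not move let the fingers close. It gives the time, the measured TCP pose, the force, the opening and the grip force at its end, in the units of the state.
- ctrl.get_obs(): the state, without advancing time (a new reading comes with each control period).
- ctrl.get_image(name): name is "scene" or "top" or "wrist"; returns a dict with "frame" (420x560x3 uint8, red, green, blue), "range_z" (420x560 float32, m along the optical axis (not along the pixel's ray), 0 where there is no reading), "fx", "fy", "cx", "cy" (pixels), "cam_to_world" (4x4, takes a point from camera to world coordinates). Camera axes: x right, y down, z forward; pixel columns grow to the right and rows downward; lengths in m; the calibration is good to about 2 mm. A picture is of the moment at which its call begins.
- ctrl.finish_job(): hands the job in; it is judged then, once.
The state is a dict: "t": time; "q": joint angles; "dq": joint speeds; "effort": joint torques, N m; "tool_pos": TCP position; "tool_rot": TCP orientation; "contact_force": force on the tool from outside, world axes, zero at the start; "wrist_torque": the same for the moment, N m; "opening": finger opening in m; "grip_force": force on a finger pad.
Only numpy, scipy, OpenCV 4.12 (cv2) and the standard library are available. Lean on these libraries where they do the work, as an engineer would, in place of code of your own. Each camera call takes 0.05 s, during which the arm holds its last target. There are 200 camera calls.

## Working session

There is one attempt and no reset: what is moved stays moved. The work goes in short steps, Python scripts to look and compute and a tool call to move; the robot and the scene stay as the last step left them, time stands still between calls to the robot, and variables do not carry over. Pictures are saved under pics/ and viewed, at most 10 in all, crops included, and the job is handed in when it is done.

Besides the shell and the picture viewer there is one more tool, called by a JSON object that holds its "fn" and its "kwargs", one argument or row to a line. send_rows: Moves the arm, as the interface text tells. Its arguments: {"type":"object","properties":{"rows":{"type":"array","items":{"type":"array"}},"newtons":{"type":"number"}},"required":["rows"]}

```bash
mkdir -p pics; cat > h.py <<'E'
from station import ctrl
import numpy as np, cv2
def grab(n,f):
    i=ctrl.get_image(n); cv2.imwrite(f'pics/{f}.png',i['frame'][:,:,::-1]); np.savez(f'/tmp/{f}.npz',**i); return i
def pts(i):
    z=i['range_z']; v,u=np.mgrid[:z.shape[0],:z.shape[1]]
    c=np.stack([(u-i['cx'])/i['fx']*z,(v-i['cy'])/i['fy']*z,z,np.ones_like(z)],-1)
    return (c@np.array(i['cam_to_world']).T)[...,:3]
E
python3 - <<'E'
from h import *
o=ctrl.get_obs(); print(o)
a=grab('scene','s1');b=grab('top','t1')
for i in(a,b): print(i['fx'],np.round(i['cam_to_world'],3).tolist())
E
```

```text
{'t': 0.0, 'q': array([ 1.11600731e+00,  5.33594376e-02,  1.61431534e+00,  1.56468694e-05,
        1.47599135e+00, -1.18999059e-01]), 'dq': array([-6.93283190e-05, -2.13449988e-03, -2.23104367e-05, -1.91098118e-03,
       -1.40776504e-03, -1.15034653e-04]), 'effort': array([ 6.56818975e-04, -3.93683803e+01, -3.70174456e+01, -2.58724464e-05,
        7.06340492e-03,  5.71570204e-07]), 'tool_pos': array([0.20564281, 0.58948493, 0.20774872]), 'tool_rot': array([-0.52488457, -3.09682269,  0.00311637]), 'contact_force': array([-0.02295452,  0.33943228,  0.09694582]), 'wrist_torque': array([-0.00713421,  0.04943521,  0.01512215]), 'grip_force': 0.0, 'opening': 0.0858132663870284}
386.37981134615126 [[0.812, 0.407, -0.418, 0.934], [0.583, -0.581, 0.568, -0.587], [-0.012, -0.705, -0.709, 0.795], [0.0, 0.0, 0.0, 1.0]]
544.7605931386538 [[0.003, -0.997, 0.083, 0.415], [-1.0, -0.002, 0.012, -0.063], [-0.012, -0.083, -0.996, 1.445], [0.0, 0.0, 0.0, 1.0]]
```

View pics/t1.png

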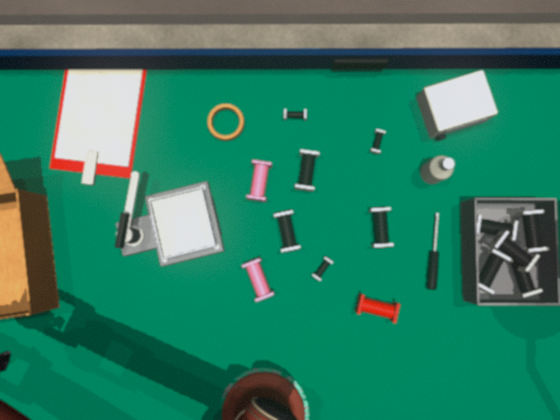

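View pics/s1.png

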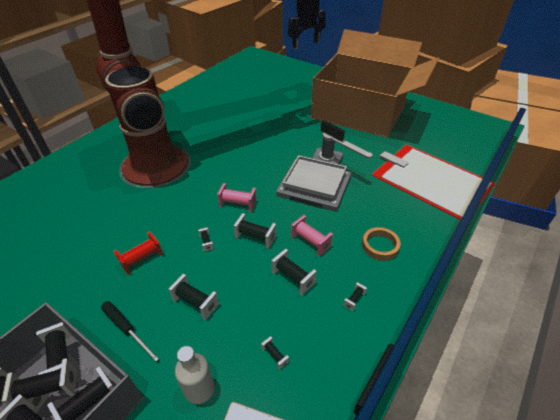

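Top view: the black bobbins are at about (307,170), (287,231) and (381,227). The pan is at (184,224), and the keeper handle at (122,229) has its arm pointing to (133,185). There is a cardboard box at the left edge, and the pink and red look-alikes are to be avoided.

```bash
python3 - <<'E'
from h import *
i=dict(np.load('/tmp/t1.npz')); P=pts(i); f=i['frame']; hsv=cv2.cvtColor(f,cv2.COLOR_RGB2HSV)
H=P[...,2]
print('bench z',np.median(H[330:400,420:460]), H[215:235,175:195].mean())
K=np.linalg.inv(i['cam_to_world'])
def cast(uv,z):
    uv=np.atleast_2d(uv).astype(float); M=i['cam_to_world']
    d=np.c_[(uv[:,0]-i['cx'])/i['fx'],(uv[:,1]-i['cy'])/i['fy'],np.ones(len(uv))]@M[:3,:3].T
    return (M[:3,3]+d*((z-M[2,3])/d[:,2])[:,None])[:,:2]
obj=((hsv[...,0]<60)|(hsv[...,0]>95)|(hsv[...,1]<90)|(hsv[...,2]<40)).astype(np.uint8)
n,l,s,c=cv2.connectedComponentsWithStats(obj)
for k in range(1,n):
    if 60<s[k,4]<8000:
        m=l==k; ys,xs=np.nonzero(m); hh=np.percentile(H[m],[50,95]); 
        w=cast(np.c_[xs,ys],0.05 if hh[1]>.04 else .02).astype(np.float32)
        r=cv2.minAreaRect(w*1000)
        print(c[k].round(),s[k,4],'h',hh.round(3),'rect mm',np.round(r[0],0),np.round(r[1],0),round(r[2]), 'depthxy',np.median(P[m],0).round(3))
pan=(abs(P[:,:,1]-.16)<.2)&(H>.028)&(H<.06)
# box/tall things
t=H>.09
n,l,s,c=cv2.connectedComponentsWithStats(t.astype(np.uint8))
for k in range(1,n):
    if s[k,4]>40:
        q=P[l==k]; print('tall',c[k].round(),s[k,4],q.min(0).round(3),q.max(0).round(3))
E
```

```text
bench z 0.00040789483731951126 0.04249558880216672
[457. 103.] 3674 h [0.089 0.095] rect mm [ 799. -501.] [143. 191.] 18 depthxy [ 0.793 -0.487  0.089]
[225. 121.] 612 h [0.022 0.029] rect mm [762. 105.] [100.  99.] 1 depthxy [0.762 0.106 0.022]
[294. 114.] 138 h [0.022 0.03 ] rect mm [783. -79.] [61. 30.] 90 depthxy [ 0.781 -0.077  0.022]
[377. 141.] 135 h [0.022 0.03 ] rect mm [ 710. -298.] [28. 66.] 76 depthxy [ 0.704 -0.298  0.022]
[307. 170.] 446 h [0.043 0.053] rect mm [ 628. -109.] [ 53. 107.] 82 depthxy [ 0.627 -0.111  0.043]
[ 25. 251.] 6958 h [0.043 0.164] rect mm [460. 604.] [425. 151.] 3 depthxy [0.411 0.582 0.043]
[437. 169.] 703 h [0.106 0.162] rect mm [ 632. -447.] [62. 92.] 21 depthxy [ 0.621 -0.43   0.106]
[259. 180.] 696 h [0.04  0.052] rect mm [601.  15.] [ 54. 107.] 82 depthxy [0.602 0.014 0.04 ]
[381. 227.] 391 h [0.044 0.054] rect mm [ 481. -300.] [104.  54.] 4 depthxy [ 0.481 -0.301  0.044]
[286. 231.] 471 h [0.043 0.053] rect mm [471. -58.] [105.  53.] 12 depthxy [ 0.472 -0.059  0.043]
[434. 252.] 325 h [0.021 0.03 ] rect mm [ 423. -443.] [ 15. 198.] 84 depthx
[... 550 characters left out ...]
. 634.] [86. 39.] 58 depthxy [0.156 0.385 0.551]
tall [279.  53.] 5580 [ 0.415 -0.748  0.09 ] [0.933 0.677 1.445]
tall [461. 100.] 1478 [ 0.415 -0.585  0.09 ] [ 0.872 -0.063  1.445]
tall [ 25. 242.] 2409 [ 0.259 -0.063  0.09 ] [0.64  0.657 1.445]
tall [441. 167.] 476 [ 0.415 -0.468  0.09 ] [ 0.655 -0.063  1.445]
tall [127. 214.] 821 [ 0.415 -0.063  0.09 ] [0.616 0.362 1.445]
tall [518. 251.] 1558 [ 0.292 -0.719  0.09 ] [ 0.55  -0.063  1.445]
tall [523. 242.] 1273 [ 0.371 -0.698  0.09 ] [ 0.523 -0.063  1.445]
tall [  4. 360.] 170 [0.171 0.518 0.246] [0.202 0.546 0.323]
tall [264. 410.] 1033 [ 0.018 -0.083  0.09 ] [0.415 0.065 1.445]
tall [ 10. 412.] 344 [0.143 0.355 0.516] [0.17  0.418 0.571]
```

```bash
cat >> h.py <<'E'
def cast(i,uv,z):
    uv=np.atleast_2d(uv).astype(float); M=np.array(i['cam_to_world'])
    d=np.c_[(uv[:,0]-i['cx'])/i['fx'],(uv[:,1]-i['cy'])/i['fy'],np.ones(len(uv))]@M[:3,:3].T
    return (M[:3,3]+d*((z-M[2,3])/d[:,2])[:,None])[:,:2]
E
python3 - <<'E'
from h import *
i=dict(np.load('/tmp/t1.npz')); P=pts(i); f=i['frame']; H=P[...,2]; hsv=cv2.cvtColor(f,cv2.COLOR_RGB2HSV)
roi=np.zeros(H.shape,bool); roi[160:280,108:235]=1
def rect(m,z,name):
    ys,xs=np.nonzero(m); w=cast(i,np.c_[xs,ys],z).astype(np.float32); r=cv2.minAreaRect(w*1000); print(name,m.sum(),np.round(r[0],1),np.round(r[1],1),round(r[2],1),np.median(P[m],0).round(3))
def big(m):
    n,l,s,c=cv2.connectedComponentsWithStats(m.astype(np.uint8)); return l==1+np.argmax(s[1:,4])
sat=hsv[...,1]<90
rect(big(roi&sat&(H>.036)&(H<.06)&(np.arange(560)>145)),.048,'pan')
rect(big(roi&(H>.03)&(H<.06)&(np.arange(560)>145)),.048,'pan2')
rect(big(roi&(H>.125)&(H<.16)),.142,'bar')
rect(big(roi&(H>.088)&(H<.115)),.105,'arm')
cv2.imwrite('pics/z.png',cv2.resize(f[150:290,100:250,::-1],None,fx=4,fy=4,interpolation=cv2.INTER_CUBIC))
E
```

```text
pan 2876 [491.1 212.5] [158.7 143.6] 14.1 [0.492 0.215 0.04 ]
pan2 3419 [491.1 212.5] [158.6 143.7] 14.1 [0.491 0.214 0.039]
bar 267 [467.6 339.4] [18.8 85.3] 81.2 [0.467 0.34  0.141]
arm 506 [526.1 329.7] [ 28.1 180.1] 86.5 [0.541 0.329 0.106]
```

View pics/z.png

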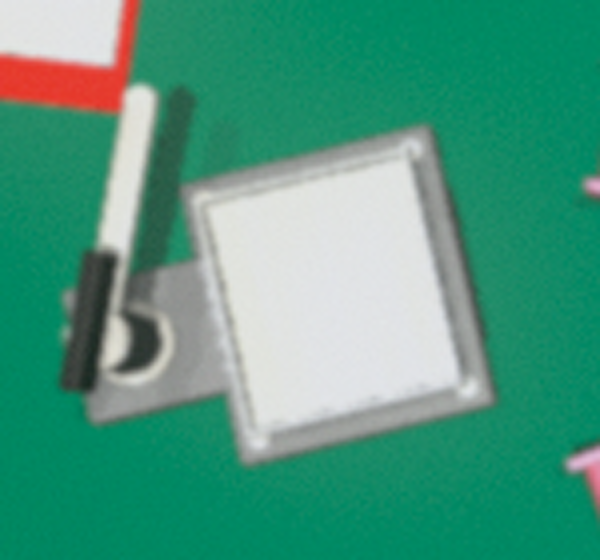

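Top view crop: the pan is square-on at about 14° yaw, with the keeper bar open on its left. The keeper axis measures (0.458, 0.341), which agrees with the post position computed from the pan. Next I move over bobbin B.

{"fn": "send_rows", "kwargs": {
  "rows": [
    [8.5, [-3.86, -4.37, 0], 0],
    [8.5, [-3.86, -4.37, 0], 0],
    [8.5, [-3.86, -4.37, 0], 0],
    [8.5, [-3.86, -4.37, 0], 0],
    [8.5, [-3.86, -4.37, 0], 0],
    [8.5, [-3.86, -4.37, 0], 0],
    [8.5, [-3.86, -4.37, 0], 0],
    [8.5, [-3.86, -4.37, 0], 0],
    [8.5, [-3.86, -4.37, 0], 0],
    [8.5, [-3.86, -4.37, 0], 0]
  ],
  "newtons": 40
}}

```text
t: 1.35
tool_pos: [0.4265, 0.0484, 0.2088]
tool_rot: [0.525, 3.097, 0.0]
contact_force: [1.5, -0.2, 0.1]
opening: 0.0854
grip_force: 0.0
```

{"fn": "send_rows", "kwargs": {
  "rows": [
    [8.5, [-3.86, -4.37, 0], 0],
    [8.5, [-3.86, -4.37, 0], 0],
    [8.5, [0, 0, 3], -10.4],
    [8.5, [0, 0, 3], -10.4],
    [8.5, [0, 0, 3], -10.4],
    [8.5, [0, 0, 0], 0],
    [8.5, [0, 0, 0], 0]
  ]
}}

```text
t: 2.22
tool_pos: [0.471, -0.0578, 0.12]
tool_rot: [-0.323, 3.124, -0.001]
contact_force: [0.2, 0.1, 0.6]
opening: 0.085
grip_force: 0.0
```

```bash
cat >> h.py <<'E'
def phi():
    r=cv2.Rodrigues(ctrl.get_obs()['tool_rot'])[0]; return np.degrees(np.arctan2(r[1,0],r[0,0]))%360
def to(x,y,z,ph):
    o=ctrl.get_obs(); p=o['tool_pos']; f=np.radians(phi()); dx,dy=x-p[0],y-p[1]
    print('t',round(o['t'],2),'pos',p.round(4),'phi',round(phi(),1),'F',o['contact_force'].round(2),'open',round(o['opening'],4),'grip',round(o['grip_force'],1))
    print('shift cm',np.round([100*(dx*np.cos(f)+dy*np.sin(f)),100*(dx*np.sin(f)-dy*np.cos(f)),100*(p[2]-z)],2),'turn',round(phi()-ph,1))
E
python3 - <<'E'
from h import *
to(.471,-.058,.01,192)
E
```

```text
t 2.23 pos [ 0.471  -0.0578  0.12  ] phi 191.8 F [0.19 0.13 0.58] open 0.085 grip 0.0
shift cm [ 0.   -0.02 11.  ] turn -0.2
```

{"fn": "send_rows", "kwargs": {
  "rows": [
    [8.5, [0, 0, 4], 0],
    [8.5, [0, 0, 4], 0],
    [8.5, [0, 0, 2], 0],
    [8.5, [0, 0, 1], 0],
    [2, [0, 0, 0], 0],
    [2, [0, 0, 0], 0],
    [2, [0, 0, 0], 0],
    [2, [0, 0, 0], 0],
    [2, [0, 0, 0], 0],
    [2, [0, 0, 0], 0]
  ],
  "newtons": 40
}}

```text
t: 3.48
tool_pos: [0.4718, -0.0583, 0.0108]
tool_rot: [-0.327, 3.122, -0.003]
contact_force: [-1.1, -0.4, 6.1]
opening: 0.0282
grip_force: 35.6
```

{"fn": "send_rows", "kwargs": {
  "rows": [
    [2, [0, 0, -1], 0],
    [2, [0, 0, -2], 0],
    [2, [0, 0, -2], 0],
    [2, [0, 0, 0], 0],
    [2, [0, 0, 0], 0],
    [2, [0, 0, 0], 0],
    [2, [0, 0, 0], 0],
    [2, [0, 0, 0], 0]
  ]
}}

```text
t: 4.47
tool_pos: [0.4702, -0.0576, 0.0586]
tool_rot: [0.327, -3.124, -0.001]
contact_force: [0.8, 0.2, -2.4]
opening: 0.0279
grip_force: 33.9
```

```bash
python3 - <<'E'
from h import *
to(.628,-.109,.12,172); print(ctrl.get_obs()['effort'].round(2))
grab('wrist','w1')
E
```

```text
t 4.47 pos [ 0.4702 -0.0576  0.0586] phi 192.0 F [ 0.79  0.18 -2.37] open 0.0279 grip 33.9
shift cm [-14.37  -8.3   -6.14] turn 20.0
[ 0.000e+00 -2.703e+01 -3.467e+01 -0.000e+00  1.000e-02  0.000e+00]
```

View pics/w1.png

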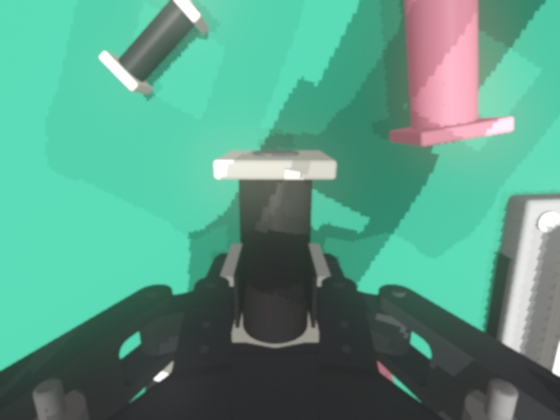

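B is held across its core, and the load of about 2.5–2.9 N suggests it is light. The opening is 28 mm, so the pads sit about 1 cm above the core centre; I will go lower on the next ones. Now I put B back and go to A.

{"fn": "send_rows", "kwargs": {
  "rows": [
    [2, [0, 0, 2.5], 0],
    [2, [0, 0, 1.5], 0],
    [2, [0, 0, 0.7], 0],
    [2, [0, 0, 0.2], 0],
    [2, [0, 0, 0], 0],
    [8.5, [0, 0, 0], 0],
    [8.5, [0, 0, 0], 0],
    [8.5, [0, 0, 0], 0],
    [8.5, [0, 0, -4], 0],
    [8.5, [0, 0, -5], 0]
  ]
}}

```text
t: 5.78
tool_pos: [0.4691, -0.0573, 0.0995]
tool_rot: [0.327, -3.121, -0.002]
contact_force: [0.2, -0.7, 0.1]
opening: 0.0848
grip_force: 0.0
```

{"fn": "send_rows", "kwargs": {
  "rows": [
    [8.5, [-4.8, -2.8, 0], 0],
    [8.5, [-4.8, -2.8, 0], 0],
    [8.5, [-4.8, -2.8, 0], 0],
    [8.5, [0, 0, 0], 10],
    [8.5, [0, 0, 0], 10],
    [8.5, [0, 0, 0], 0],
    [8.5, [0, 0, 0], 0],
    [8.5, [0, 0, 0], 0]
  ]
}}

```text
t: 6.78
tool_pos: [0.6287, -0.11, 0.1001]
tool_rot: [0.218, 3.134, -0.0]
contact_force: [0.0, -0.1, -0.5]
opening: 0.085
grip_force: 0.0
```

```bash
python3 - <<'E'
from h import *
to(.628,-.109,.003,172)
E
```

```text
t 6.78 pos [ 0.6287 -0.11    0.1001] phi 172.0 F [ 0.   -0.07 -0.48] open 0.085 grip 0.0
shift cm [0.08 0.09 9.71] turn 0.0
```

{"fn": "send_rows", "kwargs": {
  "rows": [
    [8.5, [0, 0, 4], 0],
    [8.5, [0, 0, 3.5], 0],
    [8.5, [0, 0, 1.5], 0],
    [8.5, [0, 0, 0.7], 0],
    [2, [0, 0, 0], 0],
    [2, [0, 0, 0], 0],
    [2, [0, 0, 0], 0],
    [2, [0, 0, 0], 0],
    [2, [0, 0, 0], 0],
    [2, [0, 0, 0], 0]
  ],
  "newtons": 40
}}

```text
t: 8.02
tool_pos: [0.63, -0.1108, 0.005]
tool_rot: [0.22, 3.131, -0.002]
contact_force: [-1.3, -0.5, 6.1]
opening: 0.0327
grip_force: 39.4
```

{"fn": "send_rows", "kwargs": {
  "rows": [
    [2, [0, 0, -1], 0],
    [2, [0, 0, -2], 0],
    [2, [0, 0, -2], 0],
    [2, [0, 0, 0], 0],
    [2, [0, 0, 0], 0],
    [2, [0, 0, 0], 0],
    [2, [0, 0, 0], 0],
    [2, [0, 0, 0], 0]
  ]
}}

```text
t: 9.02
tool_pos: [0.6284, -0.1099, 0.0525]
tool_rot: [-0.22, -3.133, -0.0]
contact_force: [0.2, 0.7, -4.5]
opening: 0.0325
grip_force: 39.5
```

{"fn": "send_rows", "kwargs": {
  "rows": [
    [2, [0, 0, 0], 0]
  ]
}}

```text
t: 9.15
tool_pos: [0.6287, -0.11, 0.0528]
tool_rot: [-0.22, -3.134, -0.0]
contact_force: [-0.9, -0.5, -5.9]
opening: 0.0327
grip_force: 39.5
```

{"fn": "send_rows", "kwargs": {
  "rows": [
    [2, [0, 0, 0], 0]
  ]
}}

```text
t: 9.28
tool_pos: [0.6288, -0.11, 0.053]
tool_rot: [-0.22, -3.134, 0.0]
contact_force: [0.2, 0.1, -5.1]
opening: 0.0328
grip_force: 39.5
```

```bash
python3 - <<'E'
from h import *
to(.481,-.300,.10,184)
E
```

```text
t 9.28 pos [ 0.6288 -0.11    0.053 ] phi 172.0 F [ 0.25  0.13 -5.08] open 0.0328 grip 39.5
shift cm [ 11.97 -20.88  -4.7 ] turn -12.0
```

A weighs about 5.2 N, so it is the heavy one. Next I raise it and carry it to the pan.

{"fn": "send_rows", "kwargs": {
  "rows": [
    [2, [0, 0, -3], 0],
    [2, [0, 0, -4], 0],
    [2, [0, 0, -3], 0],
    [2, [0, 0, 0], -7],
    [2, [0, 0, 0], -8],
    [2, [0, 0, 0], -7],
    [2, [0, 0, 0], 0]
  ],
  "newtons": 60
}}

```text
t: 10.15
tool_pos: [0.6286, -0.11, 0.1529]
tool_rot: [0.38, -3.118, -0.0]
contact_force: [-0.8, -0.1, -5.8]
opening: 0.0316
grip_force: 59.0
```

```bash
python3 - <<'E'
from h import *
to(.491,.2125,.055,194.1)
E
```

```text
t 10.15 pos [ 0.6286 -0.11    0.1529] phi 193.9 F [-0.85 -0.13 -5.77] open 0.0316 grip 59.0
shift cm [ 5.63 34.61  9.79] turn -0.2
```

{"fn": "send_rows", "kwargs": {
  "rows": [
    [2, [0.3, 2.3, 0], 0],
    [2, [0.8, 4.6, 0], 0],
    [2, [0.8, 4.6, 0], 0],
    [2, [0.8, 4.6, 0], 0],
    [2, [0.8, 4.6, 0], 0],
    [2, [0.8, 4.6, 0], 0],
    [2, [0.8, 4.6, 0], 0],
    [2, [0.5, 3.1, 0], 0],
    [2, [0.0, 1.6, 0], 0],
    [2, [0, 0, 0], 0]
  ]
}}

```text
t: 11.4
tool_pos: [0.4905, 0.2132, 0.1531]
tool_rot: [-0.384, 3.118, -0.0]
contact_force: [-0.3, -0.5, -4.2]
opening: 0.0317
grip_force: 59.3
```

{"fn": "send_rows", "kwargs": {
  "rows": [
    [2, [0, 0, 3], 0],
    [2, [0, 0, 3], 0],
    [2, [0, 0, 2], 0],
    [2, [0, 0, 0], 0],
    [2, [0, 0, 0], 0],
    [2, [0, 0, 0], 0]
  ]
}}

```text
t: 12.15
tool_pos: [0.4923, 0.2125, 0.0748]
tool_rot: [-0.381, 3.115, 0.001]
contact_force: [-0.5, -0.3, -5.4]
opening: 0.0317
grip_force: 59.2
```

```bash
python3 - <<'E'
from h import *
to(.491,.2125,.045,194.1)
grab('wrist','w2')
E
```

```text
t 12.15 pos [0.4923 0.2125 0.0748] phi 194.0 F [-0.52 -0.28 -5.42] open 0.0317 grip 59.2
shift cm [0.12 0.03 2.98] turn -0.1
```

View pics/w2.png

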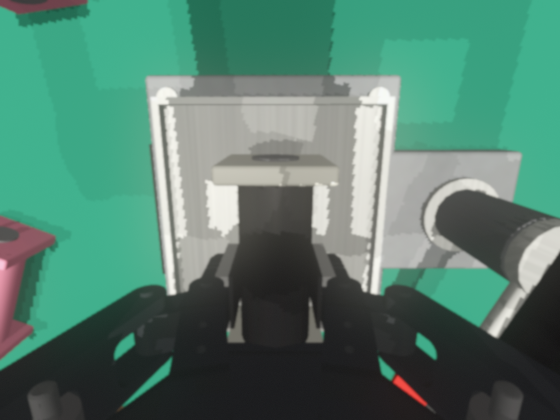

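Wrist view: the bobbin is over the pan, laterally centred (pan edges at about 165 and 390, bobbin at 276) and parallel to the pan sides. Next I lower it slowly.

{"fn": "send_rows", "kwargs": {
  "rows": [
    [2, [0, 0, 1], 0],
    [2, [0, 0, 0.8], 0],
    [2, [0, 0, 0.6], 0],
    [2, [0, 0, 0.3], 0],
    [2, [0, 0, 0.3], 0],
    [2, [0, 0, 0], 0],
    [2, [0, 0, 0], 0]
  ]
}}

```text
t: 13.08
tool_pos: [0.4912, 0.2123, 0.0433]
tool_rot: [-0.382, 3.118, 0.0]
contact_force: [-0.4, -0.1, -4.9]
opening: 0.0316
grip_force: 59.4
```

{"fn": "send_rows", "kwargs": {
  "rows": [
    [2, [0, 0, 0.3], 0],
    [2, [0, 0, 0.3], 0],
    [2, [0, 0, 0], 0],
    [2, [0, 0, 0], 0]
  ]
}}

```text
t: 13.58
tool_pos: [0.4914, 0.2124, 0.0375]
tool_rot: [-0.382, 3.117, 0.0]
contact_force: [0.6, 0.1, -1.8]
opening: 0.0316
grip_force: 60.0
```

{"fn": "send_rows", "kwargs": {
  "rows": [
    [2, [0, 0, 0.2], 0],
    [2, [0, 0, 0.2], 0],
    [2, [0, 0, 0], 0],
    [2, [0, 0, 0], 0]
  ]
}}

```text
t: 14.08
tool_pos: [0.4914, 0.2124, 0.0334]
tool_rot: [-0.382, 3.117, 0.0]
contact_force: [1.5, 0.8, -0.0]
opening: 0.0317
grip_force: 60.4
```

{"fn": "send_rows", "kwargs": {
  "rows": [
    [3.4, [0, 0, 0], 0],
    [3.8, [0, 0, 0], 0],
    [4.5, [0, 0, 0], 0],
    [6, [0, 0, 0], 0],
    [7, [0, 0, 0], 0],
    [7, [0, 0, -1], 0],
    [7, [0, 0, -3], 0],
    [7, [0, 0, -5], 0],
    [7, [0, 0, -5], 0],
    [7, [0, 0, -3], 0]
  ],
  "newtons": 30
}}

```text
t: 15.32
tool_pos: [0.4921, 0.2126, 0.2074]
tool_rot: [-0.381, 3.113, 0.001]
contact_force: [0.3, -0.9, 0.5]
opening: 0.0698
grip_force: 0.0
```

```bash
python3 - <<'E'
from h import *
to(.4575,.341,.116,171)
grab('wrist','w3')
E
```

```text
t 15.32 pos [0.4921 0.2126 0.2074] phi 194.0 F [ 0.26 -0.92  0.51] open 0.0698 grip 0.0
shift cm [ 0.26 13.29  9.14] turn 23.0
```

View pics/w3.png

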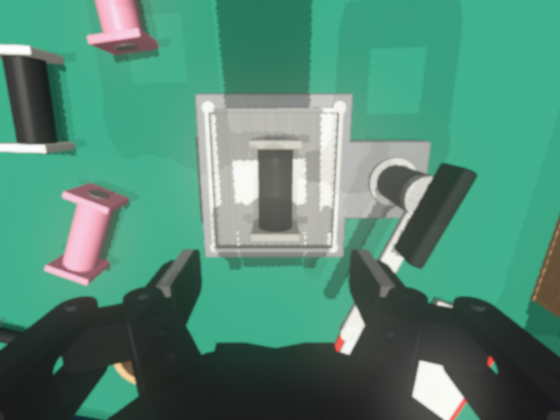

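Wrist view: the bobbin lies in the pan at about (275,188), with the pan spanning x 205–343 and y 100–255. I'll measure its centring and the bar position.

```bash
python3 - <<'E'
from h import *
i=dict(np.load('/tmp/w3.npz')); P=pts(i); H=P[...,2]
def R(m,n):
    q=P[m][:,:2].astype(np.float32)*1000; r=cv2.minAreaRect(q); print(n,m.sum(),np.round(r[0],1),np.round(r[1],1),round(r[2],1),'zmax',np.percentile(P[m][:,2],95).round(3))
a=np.radians(14.1); d=P[...,:2]-[.491,.2125]; hx=d[...,0]*np.cos(a)+d[...,1]*np.sin(a); hy=-d[...,0]*np.sin(a)+d[...,1]*np.cos(a)
v=i['range_z']>0
R(v&(abs(hx)<.075)&(abs(hy)<.05)&(H>.06)&(H<.095),'bobbin')
R(v&(abs(hx)<.1)&(abs(hy)<.09)&(H>.041)&(H<.055)&((abs(hx)>.06)|(abs(hy)>.06)),'lip')
c=v&(H>.13)&(H<.15); c[:,:360]=0; c[300:]=0
R(c,'bar')
E
```

```text
bobbin 3577 [490.2 210.7] [100.1  49.5] 13.9 zmax 0.076Traceback (most recent call last):
  File "<stdin>", line 8, in <module>
  File "<stdin>", line 4, in R
    return _quantile_unchecked(
        a, q, axis, out, overwrite_input, method, keepdims, weights)
    return _ureduce(a,
                    func=_quantile_ureduce_func,
    ...<5 lines>...
                    overwrite_input=overwrite_input,
                    method=method)
    r = func(a, **kwargs)
    result = _quantile(arr,
                       quantiles=q,
    ...<2 lines>...
                       out=out,
                       weights=wgt)
    slices_having_nans = np.isnan(arr[-1, ...])
                                  ~~~^^^^^^^^^
IndexError: index -1 is out of bounds for axis 0 with size 0
```

The bobbin is within 2 mm of the pan centre and has sunk to a top height of 0.076 m, as the heavy one should. Next I move to the handle axis.

{"fn": "send_rows", "kwargs": {
  "rows": [
    [7, [0.1, 4.4, 0], 0],
    [7, [0.1, 4.5, 0], 0],
    [7, [0.1, 4.4, 0], 0],
    [7, [0, 0, 0], 8],
    [7, [0, 0, 0], 8],
    [7, [0, 0, 0], 7],
    [7, [0, 0, 0], 0],
    [7, [0, 0, 3], 0],
    [7, [0, 0, 0], 0]
  ]
}}

```text
t: 16.5
tool_pos: [0.4543, 0.3396, 0.1703]
tool_rot: [-0.245, -3.127, 0.005]
contact_force: [-0.2, -0.5, -0.1]
opening: 0.0697
grip_force: 0.0
```

```bash
python3 - <<'E'
from h import *
to(.4575,.341,.112,171)
grab('wrist','w4')
E
```

```text
t 16.5 pos [0.4543 0.3396 0.1703] phi 171.0 F [-0.24 -0.54 -0.08] open 0.0697 grip 0.0
shift cm [-0.3   0.19  5.83] turn 0.0
```

View pics/w4.png

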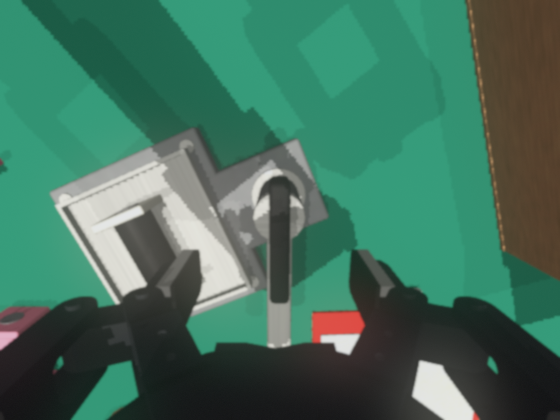

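Wrist view: the bar is at x≈280, midway between the fingers and parallel to them. I'll descend, then check before closing.

{"fn": "send_rows", "kwargs": {
  "rows": [
    [7, [-0.2, 0.1, 2], 0],
    [7, [0, 0, 2], 0],
    [7, [0, 0, 1.3], 0],
    [7, [0, 0, 0.5], 0],
    [7, [0, 0, 0], 0],
    [7, [0, 0, 0], 0]
  ]
}}

```text
t: 17.3
tool_pos: [0.4586, 0.3416, 0.1158]
tool_rot: [0.247, 3.131, 0.001]
contact_force: [-0.1, -0.2, -0.1]
opening: 0.07
grip_force: 0.0
```

```bash
python3 - <<'E'
from h import *
to(.4575,.341,.112,171)
E
```

```text
t 17.3 pos [0.4586 0.3416 0.1158] phi 171.0 F [-0.11 -0.24 -0.08] open 0.07 grip 0.0
shift cm [ 0.1  -0.07  0.38] turn -0.0
```

{"fn": "send_rows", "kwargs": {
  "rows": [
    [1, [0.1, -0.1, 0.3], 0],
    [1, [0, 0, 0], 0],
    [1, [0, 0, 0], 0],
    [1, [0, 0, 0], 0],
    [1, [0, 0, 0], 0],
    [1, [0, 0, 0], 0],
    [1, [0, 0, 0], 0]
  ],
  "newtons": 40
}}

```text
t: 18.18
tool_pos: [0.4572, 0.3419, 0.1124]
tool_rot: [0.247, 3.131, 0.005]
contact_force: [0.1, 5.6, -1.6]
opening: 0.0126
grip_force: 42.3
```

{"fn": "send_rows", "kwargs": {
  "rows": [
    [1, [0, 0, 0], 5],
    [1, [0, 0, 0], 7],
    [1, [0, 0, 0], 7],
    [1, [0, 0, 0], 7],
    [1, [0, 0, 0], 7],
    [1, [0, 0, 0], 0]
  ]
}}

```text
t: 18.92
tool_pos: [0.4574, 0.3425, 0.1124]
tool_rot: [1.128, 2.932, 0.008]
contact_force: [1.4, 6.8, -1.9]
opening: 0.0122
grip_force: 42.2
```

{"fn": "send_rows", "kwargs": {
  "rows": [
    [1, [0, 0, 0], 7],
    [1, [0, 0, 0], 7],
    [1, [0, 0, 0], 7],
    [1, [0, 0, 0], 6],
    [1, [0, 0, 0], 3],
    [1, [0, 0, 0], 0],
    [1, [0, 0, 0], 0]
  ]
}}

```text
t: 19.8
tool_pos: [0.4579, 0.3428, 0.1125]
tool_rot: [-1.847, -2.54, -0.01]
contact_force: [3.8, 7.9, -4.1]
opening: 0.0125
grip_force: 42.0
```

```bash
python3 - <<'E'
from h import *
to(.4575,.341,.112,104.1);print(ctrl.get_obs()['wrist_torque'])
E
```

```text
t 19.8 pos [0.4579 0.3428 0.1125] phi 108.0 F [ 3.76  7.92 -4.06] open 0.0125 grip 42.0
shift cm [-0.16 -0.09  0.05] turn 3.9
[ 1.3719496  -0.46765352 -0.02794674]
```

{"fn": "send_rows", "kwargs": {
  "rows": [
    [1, [0, 0, 0], 2],
    [1, [0, 0, 0], 2],
    [1, [0, 0, 0], 2],
    [1, [0, 0, 0], 1],
    [1, [0, 0, 0], 0],
    [1, [0, 0, 0], 0]
  ]
}}

```text
t: 20.55
tool_pos: [0.458, 0.3428, 0.1125]
tool_rot: [-1.995, -2.426, -0.01]
contact_force: [3.1, 8.5, -3.5]
opening: 0.0124
grip_force: 45.6
```

```bash
python3 - <<'E'
from h import *
to(.4575,.341,.112,104.1);print(ctrl.get_obs()['wrist_torque'])
E
```

```text
t 20.55 pos [0.458  0.3428 0.1125] phi 101.1 F [ 3.08  8.52 -3.54] open 0.0124 grip 45.6
shift cm [-0.17 -0.08  0.05] turn -3.0
[ 1.32116571 -0.55687198  0.87025125]
```

The turning torque has risen to 0.87 N m, so the keeper is at its stop. Next I release, rise and look.

{"fn": "send_rows", "kwargs": {
  "rows": [
    [3, [0, 0, 0], 0],
    [5, [0, 0, 0], 0],
    [7, [0, 0, 0], 0],
    [7, [0, 0, 0], 0],
    [7, [0, 0, -3], 0],
    [7, [0, 0, -5], 0],
    [7, [0, 0, -5], 0],
    [7, [0, 0, -5], 0],
    [7, [0, 0, 0], 0]
  ]
}}

```text
t: 21.68
tool_pos: [0.459, 0.3416, 0.2985]
tool_rot: [1.997, 2.42, 0.015]
contact_force: [0.1, -0.7, -0.9]
opening: 0.0698
grip_force: 0.0
```

```bash
python3 - <<'E'
from h import *
to(.25,.46,.29,101)
a=grab('top','t2')['frame'];b=grab('wrist','w5')['frame']
cv2.imwrite('pics/c1.png',np.hstack([a,b])[:,:,::-1][:, :, :].copy() if 0 else cv2.resize(np.hstack([a,b]),(800,300))[:,:,::-1])
E
```

```text
t 21.68 pos [0.459  0.3416 0.2985] phi 101.0 F [ 0.12 -0.66 -0.92] open 0.0698 grip 0.0
shift cm [ 15.6  -18.27   0.85] turn -0.0
```

View pics/c1.png

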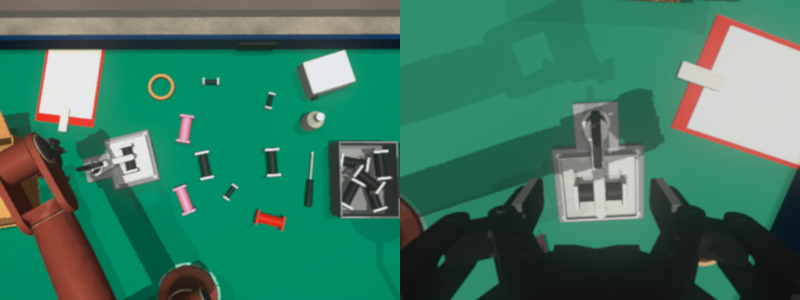

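The top view shows the keeper arm across the pan over the bobbin at about (125,155), with the two good bobbins on the bench and the bystanders in place. I'll check the angle.

```bash
python3 - <<'E'
from h import *
i=dict(np.load('/tmp/t2.npz')); P=pts(i); H=P[...,2]; 
for n,lo,hi in(('arm',.09,.115),('bob',.06,.085)):
    m=(H>lo)&(H<hi)&(abs(P[...,0]-.49)<.09)&(P[...,1]>.1)&(P[...,1]<(.30 if n=='arm' else .27))
    k,l,s,c=cv2.connectedComponentsWithStats(m.astype(np.uint8)); m=l==1+np.argmax(s[1:,4])
    r=cv2.minAreaRect(P[m][:,:2].astype(np.float32)*1000); print(n,m.sum(),np.round(r[0]),np.round(r[1]),round(r[2],1),P[m].min(0).round(3),P[m].max(0).round(3))
E
```

```text
arm 369 [483. 246.] [ 21. 117.] 14.1 [0.459 0.188 0.096] [0.504 0.3   0.114]
bob 251 [463. 208.] [43. 49.] 17.0 [0.438 0.179 0.06 ] [0.489 0.228 0.084]
```

```bash
python3 -c "
from station import ctrl
print(ctrl.finish_job())"
```

```text
the job is handed in; nothing more can be done
None
```

The job is handed in after about 22 s of robot time: the heavy bobbin (about 5.2 N, the farthest of the three from the robot) lies within about 2 mm of the middle of the reject pan, the keeper is at its closed stop across it, and the two light bobbins lie on the bench with nothing else seen to have moved.

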